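Feel the filed rim of an arched brass mirror for burrs

TASK

The brass rim of the small arched mirror lying on the bench pad has just been filed: feel it for burrs. With the fingers closed together, touch the flat top of the rim lightly at the bottom left corner (as you look down on the mirror with its arch at the top) and run the fingertips along it, up the left side, over the arch and down the right side to the bottom right corner, then take them away. Keep off the glass, do not shift or lift the mirror, and leave the sleeves, tube and tin around it where they stand.

Things in the scene. Friction and masses are not known exactly. Their poses are not given: they have to be found in the camera images.
- mirror: Small arched mirror, 170 x 210 mm, about 2 kg, lying loose, face up, on the pad: straight bottom and sides, half-round top. Frame: one flat-topped brass rim 14 mm wide, 22 mm high, 13 mm proud of the glass. Origin in the middle of its underside, on the pad's top; x towards the crown of the arch, y to the mirror's left, z up.
- arch_centre (a point): Centre of the half-round top, level with the rim's top: 20 mm along x from the mirror's origin, axes as the mirror's. Seen from here the rim's centre line is a half circle of 78 mm radius on the +x side, then straight sides at y = +78 and -78 mm down to the bottom corners at x = -118 mm; the bottom rail joins these.
- glass: The silvered glass inside the rim, rigid, flat but for a bevelled margin. Origin on its face at the mirror's middle, 9 mm above the mirror's underside; x, y, z as for the mirror.
- pad: Soft bench pad under the mirror, 260 x 220 mm, fixed: a felt-faced board on foam rubber, its top 22 mm above the work surface. Pressed on through the mirror it stays put up to 2 to 7 N, then yields straight down 1 mm for each 3 N, 10 mm at most, and comes back. Origin on the work surface under its middle, x and y along its 260 and 220 mm sides, z up.
- rim1: Point 1 of 9 along the rim, 60 mm apart along it, in the order of the stroke (bottom left corner): the 16 mm long piece of rim there. Origin in the middle of the rim's flat top face, 44 mm above the work surface; z up, x along the rim in the direction of the stroke. Looks like the rest of the rim.
- rim2: Point 2 of 9 along the rim, 60 mm apart along it, in the order of the stroke (left side, middle): the 16 mm long piece of rim there. Origin in the middle of the rim's flat top face, 44 mm above the work surface; z up, x along the rim in the direction of the stroke. Looks like the rest of the rim.
- rim3: Point 3 of 9 along the rim, 60 mm apart along it, in the order of the stroke (left side, just below the arch): the 16 mm long piece of rim there. Origin in the middle of the rim's flat top face, 44 mm above the work surface; z up, x along the rim in the direction of the stroke. Looks like the rest of the rim.
- rim4: Point 4 of 9 along the rim, 60 mm apart along it, in the order of the stroke (arch, left of the crown): the 16 mm long piece of rim there. Origin in the middle of the rim's flat top face, 44 mm above the work surface; z up, x along the rim in the direction of the stroke. Looks like the rest of the rim.
- rim5: Point 5 of 9 along the rim, 60 mm apart along it, in the order of the stroke (crown of the arch): the 16 mm long piece of rim there. Origin in the middle of the rim's flat top face, 44 mm above the work surface; z up, x along the rim in the direction of the stroke. Looks like the rest of the rim.
- rim6: Point 6 of 9 along the rim, 60 mm apart along it, in the order of the stroke (arch, right of the crown): the 16 mm long piece of rim there. Origin in the middle of the rim's flat top face, 44 mm above the work surface; z up, x along the rim in the direction of the stroke. Looks like the rest of the rim.
- rim7: Point 7 of 9 along the rim, 60 mm apart along it, in the order of the stroke (right side, just below the arch): the 16 mm long piece of rim there. Origin in the middle of the rim's flat top face, 44 mm above the work surface; z up, x along the rim in the direction of the stroke. Looks like the rest of the rim.
- rim8: Point 8 of 9 along the rim, 60 mm apart along it, in the order of the stroke (right side, middle): the 16 mm long piece of rim there. Origin in the middle of the rim's flat top face, 44 mm above the work surface; z up, x along the rim in the direction of the stroke. Looks like the rest of the rim.
- rim9: Point 9 of 9 along the rim, 60 mm apart along it, in the order of the stroke (bottom right corner): the 16 mm long piece of rim there. Origin in the middle of the rim's flat top face, 44 mm above the work surface; z up, x along the rim in the direction of the stroke. Looks like the rest of the rim.
- sleeve_a: Hollow tapered square brass sleeve standing on its 46 mm square foot, 34 mm square at the mouth, 70 mm high, 0.17 kg; a bystander. Origin at the centre of its foot, z up.
- sleeve_b: A second sleeve, the same as the first; a bystander. Origin at the centre of its foot, z up.
- tube: Dark steel tube stub standing on end, 34 mm across, 50 mm high, 0.28 kg; a bystander. Origin at the centre of its foot, z up.
- tin: Closed round tin of metal polish, 60 mm across, 45 mm high, 0.18 kg; a bystander. Origin at the centre of its foot, z up.

How it is judged:
On the way, in this order (a step that is already met when the one before it is completed fails the run):
1. the closed fingertips touch the rim at point 1 (bottom left corner) (contact force between the fingers and rim1 above 0.15 N and horizontal distance between the grasp point and rim1 below 0.032 m), for 0.04 s.
2. the closed fingertips touch the rim at point 2 (left side, middle) (contact force between the fingers and rim2 above 0.15 N and horizontal distance between the grasp point and rim2 below 0.032 m), for 0.04 s.
3. the closed fingertips touch the rim at point 3 (left side, just below the arch) (contact force between the fingers and rim3 above 0.15 N and horizontal distance between the grasp point and rim3 below 0.032 m), for 0.04 s.
4. the closed fingertips touch the rim at point 4 (arch, left of the crown) (contact force between the fingers and rim4 above 0.15 N and horizontal distance between the grasp point and rim4 below 0.032 m), for 0.04 s.
5. the closed fingertips touch the rim at point 5 (crown of the arch) (contact force between the fingers and rim5 above 0.15 N and horizontal distance between the grasp point and rim5 below 0.032 m), for 0.04 s.
6. the closed fingertips touch the rim at point 6 (arch, right of the crown) (contact force between the fingers and rim6 above 0.15 N and horizontal distance between the grasp point and rim6 below 0.032 m), for 0.04 s.
7. the closed fingertips touch the rim at point 7 (right side, just below the arch) (contact force between the fingers and rim7 above 0.15 N and horizontal distance between the grasp point and rim7 below 0.032 m), for 0.04 s.
8. the closed fingertips touch the rim at point 8 (right side, middle) (contact force between the fingers and rim8 above 0.15 N and horizontal distance between the grasp point and rim8 below 0.032 m), for 0.04 s.
9. the closed fingertips touch the rim at point 9 (bottom right corner) (contact force between the fingers and rim9 above 0.15 N and horizontal distance between the grasp point and rim9 below 0.032 m), for 0.04 s.
At the end, for the whole second after the job is handed in: The fingertips have touched the rim at all nine points in the order of the stroke; the mirror lies flat and still within 15 mm of where it was, the four bystanders stand upright within 10 mm of where they were (distance of each of rim1, rim5, rim9 from where it was at the start of the episode below 0.015 m and linear speed of mirror below 0.01 m/s and angle between mirror's own z axis and vertical below 0.03 rad and distance of each of sleeve_a, sleeve_b, tube, tin from where it was at the start of the episode below 0.01 m and angle between each of sleeve_a, sleeve_b, tube, tin's own z axis and vertical below 0.1 rad).
It fails at once if the glass is touched (contact force between the fingers and glass above 0.2 N).
It fails at once if the fingers bear on the mirror with more than 30 N (contact force between the fingers and mirror above 30 N).
It fails at once if the mirror is lifted by more than 6 mm at any part or tilted (height (world z) of any of rim1, rim5, rim9 above 0.05 m or angle between mirror's own z axis and vertical above 0.05 rad).
It fails at once if the mirror is shifted by more than 15 mm (distance of any of rim1, rim5, rim9 from where it was at the start of the episode above 0.015 m).
It fails at once if a bystander is moved by more than 10 mm or lifted (distance of any of sleeve_a, sleeve_b, tube, tin from where it was at the start of the episode above 0.01 m).
It also fails if it takes over 67 s, if anything falls off the work surface, if the arm or the gripper's body presses on something with over 40 N, if the wrist force passes 120 N, or if a joint passes its speed limit or range.

ROBOT

A 6-joint arm with a two-finger parallel gripper is mounted at the origin on the work surface. World frame = base frame: x ahead of the robot, y to its left, z up, the work surface at z = 0. Lengths are in m, angles in rad, forces in N, time in s.
With the tool pointing down it reaches from about 0.2 to 0.875 m from the base axis. Payload 3.4 kg.
Tool frame: the origin (TCP) lies at the centre of the arm's flange, where the gripper is bolted on; the fingertips stand 199 mm ahead of it and the grasp point (between the pads) lies 180 mm ahead of it; z points along the fingers, y is the line along which they close (so a half turn about z gives the same grasp; the last joint's range is limited). The gripper opens to 94 mm and grips with 3 to 60 N. Pads are 16 mm wide; open, the fingers measure 119 mm over their backs; the gripper's body (75 mm by 177 mm) begins 78 mm behind the grasp point.
Start: joints at [-1.293, 0.276, 1.505, -0, 1.361, -0.121], TCP at [0.223, -0.53, 0.405] pointing down, gripper open.
Joint ranges: [-2.89, 2.89], [-0.75, 2.08], [0.22, 2.7], [-1.18, 4.32], [0.11, 2.71], [-2.7, 2.7]. Speed limits (rad/s): [2.57, 2.57, 3.14, 3.14, 3.14, 3.14].

INTERFACE

Orientations are given as a unit quaternion [w, x, y, z].
In Python, from bench import bot gives the robot as it stands. The module is installed in compiled form; this text tells all that it offers.
- The arm moves only by the tool play_rows, never from a script. Its argument "moves" is text: rows parted by semicolons, each of 5 numbers parted by spaces: the shift along the tool's x, y, z in mm, then the turn about the tool's z in rad, then the closure in counts, from 0 (fully open) to 255 (shut). In form: dx dy dz spin grip; .... A call has exactly 10 rows; each row is the pose to reach, as a shift and turn from the pose commanded when the call began, along the tool's axes at that moment; what a row does not reach only later rows make up. A row lasts 1/10 s, in which the tool goes at most 50 mm and 8.59 degrees, less where a joint would pass 70% of its speed; a pose out of reach is approached as far as the arm can. A call with a gripper value outside its range is refused whole. The fingers move at their own pace and stop on an object; the grip force is fixed at half the most. Time passes only in rows, so rows that repeat a pose let the fingers close, or fill a call up. It gives the time, the measured TCP pose, the force, the opening and the grip force at its end, in the units of the state.
- bot.get_state(): the state, without advancing time (a new reading comes with each control period).
- bot.read_camera(name): name is "scene" or "side" or "wrist"; returns the picture (384x512x3 uint8, red, green, blue); there is no depth.
- bot.calibration(name): a dict with "K" (3x3 intrinsics, pixels), "R" (3x3) and "t" (3): a world point X has camera coordinates R X + t. Camera axes: x right, y down, z forward; pixel columns grow to the right and rows downward; lengths in m; the calibration is good to about 2 mm. A picture is of the moment at which its call begins: read the wrist's pose just before it. calibration takes no time and is no camera call; for the wrist camera it gives the pose at the moment of the call.
- bot.sign_off(): hands the job in; it is judged then, once.
The state is a dict: "time": time; "joint_positions": joint angles; "qvel": joint speeds; "effort": joint torques, N m; "ee_pos": TCP position; "tool_rot": TCP orientation; "wrist_force": force on the tool from outside, world axes, zero at the start; "ft_torque": the same for the moment, N m; "finger_gap": opening from 0.0 (shut) to 1.0 (fully open); "gripper_force": force on a finger pad.
Only numpy, scipy, OpenCV 4.12 (cv2) and the standard library are available. Lean on these libraries where they do the work, as an engineer would, in place of code of your own. Each camera call takes 0.05 s, during which the arm holds its last target. There are 200 camera calls.

## Working session

There is one attempt and no reset: what is moved stays moved. The work goes in short steps, Python scripts to look and compute and a tool call to move; the robot and the scene stay as the last step left them, time stands still between calls to the robot, and variables do not carry over. Pictures are saved under pics/ and viewed, at most 10 in all, crops included, and the job is handed in when it is done.

Besides the shell and the picture viewer there is one more tool, called after "Request:" by a JSON object that holds its "method" and its "body". play_rows: Moves the arm, as the interface text tells. Its arguments: {"type":"object","properties":{"moves":{"type":"string"}},"required":["moves"]}

```bash
mkdir -p pics; python3 - <<'E'
from bench import bot
import cv2
s=bot.get_state()
print({k:s[k] for k in("time","ee_pos","tool_rot","wrist_force","finger_gap")})
for n in("scene","side","wrist"):
    c=bot.calibration(n);print(n,c["K"],c["R"],c["t"])
    im=bot.read_camera(n);cv2.imwrite(f"pics/{n}0.png",im[:,:,::-1])
E
```

```text
{'time': 0.0, 'ee_pos': array([ 0.22320467, -0.52968486,  0.40383622]), 'tool_rot': array([-8.73783335e-04,  9.80185864e-01,  1.98078021e-01, -8.21440070e-05]), 'wrist_force': array([-0.13094998,  1.14997995,  0.08395865]), 'finger_gap': 1.0000482050137065}
scene [[420.20916663   0.         259.25550666]
 [  0.         420.20916663 191.22062523]
 [  0.           0.           1.        ]] [[ 0.79532778  0.60611958 -0.00853089]
 [ 0.30482731 -0.41206831 -0.85865011]
 [-0.52395995  0.68030784 -0.51249118]] [-0.46212533 -0.08303331  1.30671351]
side [[485.68149998   0.         255.5370122 ]
 [  0.         485.68149998 180.03617672]
 [  0.           0.           1.        ]] [[-0.89743284 -0.44114995  0.00100336]
 [-0.25109241  0.50892544 -0.82337567]
 [ 0.3627215  -0.73917631 -0.56749581]] [0.49800986 0.1719447  0.87759485]
wrist [[295.13879421   0.         259.52574855]
 [  0.         295.13879421 189.21166181]
 [  0.           0.           1.        ]] [[ 0.38915899 -0.92116936 -0.00151128]
 [-0.8929704  -0.37764782  0.24492038]
 [-0.22618389 -0.09396344 -0.96954202]] [-0.57321237 -0.02647164  0.38994748]
```

View pics/scene0.png

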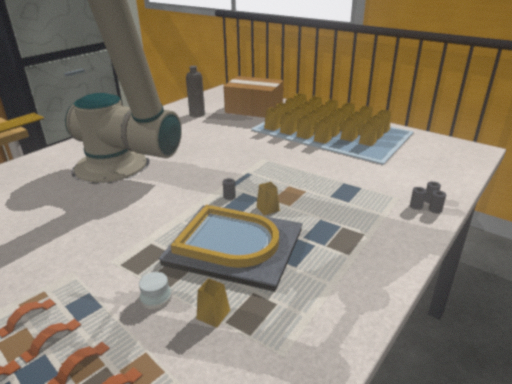

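View pics/side0.png

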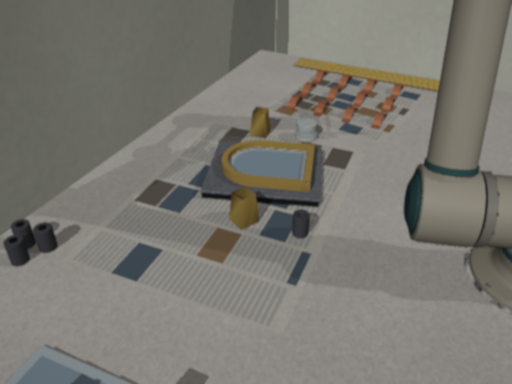

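The scene view shows the mirror at about (228,238) with its arch to the right, sleeves at (268,197) and (212,302), the tube at (229,188) and the tin at (154,289). The side view agrees: arch on the left, mirror at (268,165).

```bash
cat > h.py <<'E'
import numpy as np, cv2
from bench import bot
def ray(c,px,z):
    px=np.atleast_2d(px).astype(float)
    d=np.c_[px,np.ones(len(px))]@np.linalg.inv(c["K"]).T@c["R"]
    o=-c["R"].T@c["t"]
    return (o+d*((z-o[2])/d[:,2])[:,None])
E
python3 - <<'E'
from h import *
sc,sd,w=[bot.calibration(n) for n in("scene","side","wrist")]
print("wristcam",-w["R"].T@w["t"], "axis",w["R"][2])
# foot/top points by eye
print("scene mirror corners/crown",ray(sc,[(210,207),(175,247),(278,240)],.044).round(3))
print("side BR,BL,crown",ray(sd,[(314,143),(312,186),(222,158)],.044).round(3))
print("sleeves tube tin scene(top)",[ray(sc,[p],z).round(3)[0] for p,z in(((268,183),.07),((212,284),.07),((229,181),.05),((154,277),.045))])
print("side",[ray(sd,[p],z).round(3)[0] for p,z in(((242,194),.07),((261,111),.07),((301,213),.05),((307,121),.045))])
E
```

```text
wristcam [ 0.28764372 -0.50142067  0.38379613] axis [-0.22611643 -0.09419204 -0.96953557]
scene mirror corners/crown [[ 0.464 -0.042  0.044]
 [ 0.511 -0.199  0.044]
 [ 0.67  -0.05   0.044]]
side BR,BL,crown [[ 0.495 -0.199  0.044]
 [ 0.435 -0.027  0.044]
 [ 0.661 -0.04   0.044]]
sleeves tube tin scene(top) [array([0.535, 0.098, 0.07 ]), array([ 0.669, -0.253,  0.07 ]), array([0.425, 0.074, 0.05 ]), array([ 0.548, -0.287,  0.045])]
side [array([0.538, 0.095, 0.07 ]), array([ 0.662, -0.251,  0.07 ]), array([0.419, 0.076, 0.05 ]), array([ 0.551, -0.297,  0.045])]
```

View pics/wrist0.png

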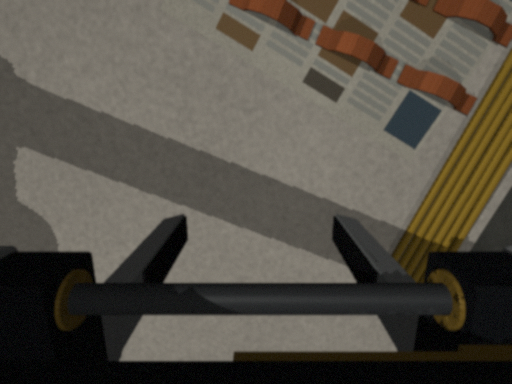

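The wrist view shows only the bench and the open fingers at (185,215) and (335,215); the mirror is not in view yet. I'll move above it, with the fingers shutting.

Request:
{"method": "play_rows", "body": {"moves": "21 -14 -6 0 255;42 -28 -12 0 255;63 -42 -18 0 255;84 -56 -24 0 255;105 -70 -30 0 255;126 -84 -36 0 255;147 -98 -42 0 255;168 -112 -48 0 255;189 -126 -54 0 255;210 -140 -60 0 255"}}

```text
time: 1.15
ee_pos: [0.3628, -0.3183, 0.4647]
tool_rot: [-0.0, 0.98, 0.198, -0.0]
wrist_force: [-0.6, -1.1, 0.2]
finger_gap: 0.184
gripper_force: 0.0
```

Request:
{"method": "play_rows", "body": {"moves": "21 -14 0 0 255;42 -28 0 0 255;63 -42 0 0 255;84 -56 0 0 255;105 -70 0 0 255;126 -84 0 0 255;147 -98 0 0 255;168 -112 0 0 255;200 -135 0 0 255;208 -140 0 0 255"}}

```text
time: 2.15
ee_pos: [0.5008, -0.1071, 0.4643]
tool_rot: [-0.001, 0.98, 0.2, 0.0]
wrist_force: [-1.0, 0.2, -0.4]
finger_gap: 0.006
gripper_force: 0.0
```

```bash
python3 - <<'E'
from h import *
s=bot.get_state();print(s["time"],s["ee_pos"],s["tool_rot"],s["wrist_force"],s["finger_gap"])
c=bot.calibration("wrist");im=bot.read_camera("wrist");cv2.imwrite("pics/w1.png",im[:,:,::-1])
np.savez("w1.npz",im=im,**c)
print(-c["R"].T@c["t"])
E
```

```text
2.15 [ 0.50084519 -0.10712617  0.46433753] [-8.25178217e-04  9.79885079e-01  1.99560684e-01  2.88950655e-04] [-0.98140342  0.15121452 -0.36083726] 0.005577691138103329
[ 0.56518204 -0.07860825  0.44414052]
```

View pics/w1.png

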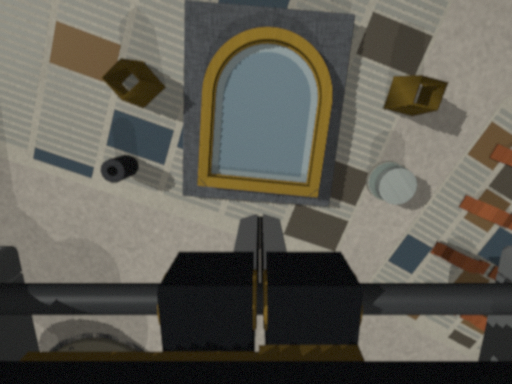

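The wrist view shows the whole rim from above: crown at (268,28), bottom corners at (199,188) and (319,194). The bystanders stand clear to the left and right. Next I'll cast the outer contour onto the plane of the rim top.

```bash
cat >> h.py <<'E'
def mirror(im,c):
    hsv=cv2.cvtColor(np.ascontiguousarray(im),cv2.COLOR_RGB2HSV)
    m=cv2.inRange(hsv,(12,110,70),(32,255,255))
    cs,_=cv2.findContours(m,cv2.RETR_EXTERNAL,cv2.CHAIN_APPROX_NONE)
    k=max([q for q in cs if cv2.boundingRect(q)[1]+cv2.boundingRect(q)[3]<240],key=cv2.contourArea)
    P=ray(c,k[:,0,:],.044)[:,:2]
    (cx,cy),(a,b),_=r=cv2.minAreaRect((P*1000).astype(np.float32))
    B=cv2.boxPoints(r); e=B[1]-B[0]; f=B[2]-B[1]
    u=e if np.hypot(*e)>np.hypot(*f) else f
    u=u/np.hypot(*u)*np.sign(u[0])
    return np.array([cx,cy]),np.arctan2(u[1],u[0]),(a,b),P*1000,m
E
python3 - <<'E'
from h import *
d=np.load("w1.npz");o,th,s,P,m=mirror(d["im"],d)
print(o,th,s)
R=np.array([[np.cos(th),-np.sin(th)],[np.sin(th),np.cos(th)]])
Q=(P-o)@R
for n,sel in(("left",(Q[:,1]>60)&(abs(Q[:,0]+35)<50)),("right",(Q[:,1]<-60)&(abs(Q[:,0]+35)<50))):
    print(n,np.polyfit(Q[sel,0],Q[sel,1],1))
b=(Q[:,0]<-90)&(abs(Q[:,1])<60);print("bottom",np.polyfit(Q[b,1],Q[b,0],1))
a=Q[Q[:,0]>25];A=np.c_[2*a,np.ones(len(a))];x=np.linalg.lstsq(A,(a**2).sum(1),rcond=None)[0];print("arch",x[:2],np.sqrt(x[2]+x[0]**2+x[1]**2))
E
```

```text
[568.35186768 -84.81944275] 0.30290863 (210.04861450195312, 169.89389038085938)
left [-2.13924236e-03  8.41984318e+01]
right [-1.23305275e-04 -8.42846215e+01]
bottom [ 8.08032588e-04 -1.04307000e+02]
arch [20.12227572  0.04621478] 84.52099827062003
```

The fit is good: a 210.0 x 169.9 mm outline, arch radius 84.5 mm, origin at (568.4, -84.8) mm and heading 0.303 rad. I'll move above point 1 and turn the tool to line up with the mirror's axes.

Request:
{"method": "play_rows", "body": {"moves": "-2 -10 23 0.02 255;-5 -20 46 0.04 255;-7 -30 69 0.06 255;-9 -41 92 0.08 255;-12 -51 115 0.1 255;-14 -61 138 0.1 255;-16 -71 161 0.1 255;-19 -81 180 0.1 255;-19 -81 184 0.1 255;-19 -81 184 0.1 255"}}

```text
time: 3.2
ee_pos: [0.4506, -0.043, 0.2805]
tool_rot: [0.0, 0.989, 0.149, -0.0]
wrist_force: [0.2, -0.8, -0.2]
finger_gap: 0.007
gripper_force: 0.0
```

```bash
cat >> h.py <<'E'
def where():
    s=bot.get_state();p=s["ee_pos"]*1000
    from scipy.spatial.transform import Rotation as Ro
    M=Ro.from_quat(s["tool_rot"],scalar_first=True).as_matrix()
    tip=p+199*M[:,2]; th=.303
    q=np.array([[np.cos(th),np.sin(th)],[-np.sin(th),np.cos(th)]])@(tip[:2]-[568.4,-84.8])
    print("t %.2f mirror xy"%s["time"],q.round(1),"tip z %.1f"%tip[2],"heading %.3f"%np.arctan2(M[1,0],M[0,0]),"toolz",M[:,2].round(4),"F",s["wrist_force"].round(2),"gap",round(s["finger_gap"],3))
E
python3 -c "
from h import *
where();where()
cv2.imwrite('pics/sd1.png',bot.read_camera('side')[80:270,180:360,::-1].repeat(3,0).repeat(3,1))"
```

```text
t 3.20 mirror xy [-100.1   75. ] tip z 81.5 heading 0.299 toolz [-9.e-04 -5.e-04 -1.e+00] F [ 0.24 -0.8  -0.19] gap 0.007
t 3.20 mirror xy [-100.1   75. ] tip z 81.5 heading 0.299 toolz [-9.e-04 -5.e-04 -1.e+00] F [ 0.24 -0.8  -0.19] gap 0.007
```

View pics/sd1.png

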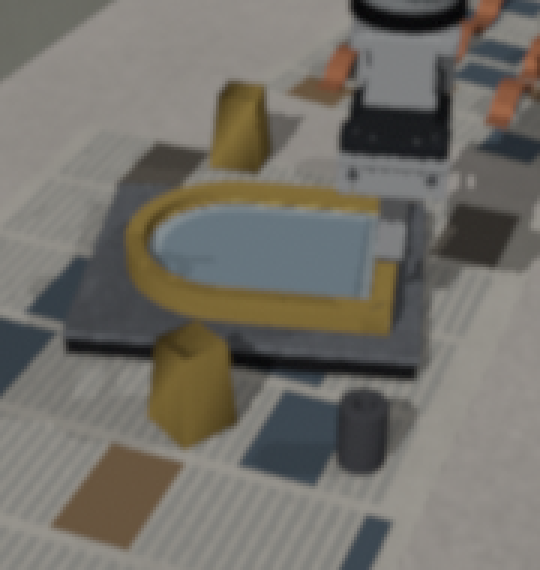

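The side view shows the closed fingers over the bottom rail end (tip at crop (390,258)); they are still about 37 mm above it. I'll correct 4 mm and 3 mm and lower to just above the rim.

Request:
{"method": "play_rows", "body": {"moves": "1 -1 5 0 255;2 -2 10 0 255;3 -3 15 0 255;4 -3 20 0 255;4 -3 25 0 255;4 -3 28 0 255;4 -3 31 0 255;4 -3 34 0 255;4 -3 34 0 255;4 -3 34 0 255"}}

```text
time: 4.25
ee_pos: [0.4538, -0.0383, 0.2466]
tool_rot: [0.0, 0.989, 0.149, 0.0]
wrist_force: [0.3, 0.7, -0.1]
finger_gap: 0.005
gripper_force: 0.0
```

```bash
python3 - <<'E'
from h import *
where()
c=bot.calibration("side");im=bot.read_camera("side")
for p in((.4506-.0002,-.043,.0815),):
    q=c["K"]@(c["R"]@np.array(p)+c["t"]);print((q/q[2])[:2])
cv2.imwrite('pics/sd2.png',cv2.resize(im[120:220,230:360,::-1],None,fx=5,fy=5))
E
```

```text
t 4.25 mirror xy [-95.5  78.6] tip z 47.6 heading 0.299 toolz [ 0.e+00 -1.e-04 -1.e+00] F [ 0.32  0.67 -0.14] gap 0.005
[308.93477718 165.7773995 ]
```

View pics/sd2.png

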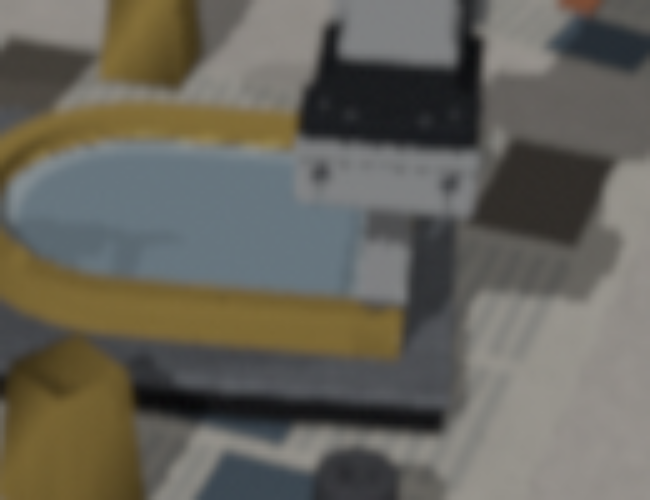

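The view shows the closed tips at about (383,300) in the crop, just over the bottom left corner. I'll lower by small steps and read the force.

Request:
{"method": "play_rows", "body": {"moves": "0 0 1 0 255;0 0 2 0 255;0 0 2.5 0 255;0 0 3 0 255;0 0 3.5 0 255;0 0 4 0 255;0 0 4.5 0 255;0 0 4.5 0 255;0 0 4.5 0 255;0 0 4.5 0 255"}}

```text
time: 5.3
ee_pos: [0.4537, -0.0382, 0.2429]
tool_rot: [0.0, 0.989, 0.149, 0.0]
wrist_force: [-1.4, 0.5, 5.9]
finger_gap: 0.006
gripper_force: 3.4
```

Contact at about 6 N, which is light enough. Starting the stroke up the left side.

Request:
{"method": "play_rows", "body": {"moves": "8 0 0 0 255;16 0 0 0 255;24 0 0 0 255;32 0 0 0 255;40 0 0 0 255;48 0 0 0 255;56 0 0 0 255;64 0 0 0 255;72 0 0 0 255;80 0 0 0 255"}}

```text
time: 6.3
ee_pos: [0.5283, -0.015, 0.2423]
tool_rot: [0.0, 0.989, 0.149, -0.004]
wrist_force: [-6.6, -2.9, 8.2]
finger_gap: 0.006
gripper_force: 4.2
```

```bash
python3 - <<'E'
from h import *
where()
t=np.radians(np.arange(90,-91,-7.5))
# arch waypoints relative to arch start (mirror axes -> tool dx, dy)
a=np.c_[78*np.cos(t),78-78*np.sin(t)].round(1);print(a.tolist())
E
```

```text
t 6.30 mirror xy [-18.9  78.7] tip z 43.3 heading 0.300 toolz [-0.0069 -0.0014 -1.    ] F [-6.63 -2.9   8.15] gap 0.006
[[0.0, 0.0], [10.2, 0.7], [20.2, 2.7], [29.8, 5.9], [39.0, 10.5], [47.5, 16.1], [55.2, 22.8], [61.9, 30.5], [67.5, 39.0], [72.1, 48.2], [75.3, 57.8], [77.3, 67.8], [78.0, 78.0], [77.3, 88.2], [75.3, 98.2], [72.1, 107.8], [67.5, 117.0], [61.9, 125.5], [55.2, 133.2], [47.5, 139.9], [39.0, 145.5], [29.8, 150.1], [20.2, 153.3], [10.2, 155.3], [0.0, 156.0]]
```

Normal force is 8 N with 7 N of drag, so I'll check whether the mirror has crept before going on.

```bash
python3 - <<'E'
from h import *
old=cv2.imread("pics/side0.png");new=bot.read_camera("side")[:,:,::-1];where()
g=lambda i:cv2.cvtColor(np.ascontiguousarray(i[130:200,212:262]),cv2.COLOR_BGR2GRAY).astype(np.float32)
h=cv2.createHanningWindow((50,70),cv2.CV_32F)
print(cv2.phaseCorrelate(g(old),g(new),h))
m=lambda i:cv2.inRange(cv2.cvtColor(np.ascontiguousarray(i),cv2.COLOR_BGR2HSV),(12,110,50),(32,255,255))[145:175,205:240]
print([np.array([np.argmax(r>0) for r in m(i)]).tolist() for i in(old,new)])
E
```

```text
t 6.35 mirror xy [-17.2  78.6] tip z 43.4 heading 0.300 toolz [-4.8e-03 -9.0e-04 -1.0e+00] F [-4.29 -0.69  8.65] gap 0.003
((-0.3333731373660527, 0.2738553861828805), 0.8191353087955051)
[[29, 27, 26, 24, 23, 22, 21, 20, 19, 18, 18, 17, 17, 17, 17, 17, 17, 17, 17, 17, 18, 18, 18, 18, 18, 18, 19, 19, 20, 20], [30, 28, 26, 25, 24, 23, 21, 20, 19, 19, 18, 18, 18, 17, 17, 17, 17, 17, 17, 18, 17, 18, 18, 18, 18, 18, 18, 19, 19, 20]]
```

Creep is under 0.5 px, so the mirror is holding. Easing up 0.3 mm and going on into the arch.

Request:
{"method": "play_rows", "body": {"moves": "9 0.5 -0.2 0 255;18 0.5 -0.3 0 255;27 0.5 -0.3 0 255;35.5 0.5 -0.3 0 255;45.7 1.2 -0.3 0 255;55.7 3.2 -0.3 0 255;65.3 6.4 -0.3 0 255;74.5 11 -0.3 0 255;83 16.6 -0.3 0 255;90.7 23.3 -0.3 0 255"}}

```text
time: 7.35
ee_pos: [0.6223, -0.0095, 0.2427]
tool_rot: [-0.001, 0.989, 0.149, -0.003]
wrist_force: [-5.6, 2.7, 7.9]
finger_gap: 0.004
gripper_force: 3.6
```

```bash
python3 -c "
from h import *
where()"
```

```text
t 7.35 mirror xy [73.  56.4] tip z 43.7 heading 0.299 toolz [-0.0055  0.0019 -1.    ] F [-5.63  2.67  7.87] gap 0.004
```

Request:
{"method": "play_rows", "body": {"moves": "6.7 7.7 0 0 255;12.3 16.2 -0.1 0 255;16.9 25.4 -0.1 0 255;20.1 35 -0.1 0 255;22.1 45 -0.1 0 255;22.8 55.2 -0.1 0 255;22.1 65.4 -0.1 0 255;20.1 75.4 -0.1 0 255;16.9 85 -0.1 0 255;12.3 94.2 -0.1 0 255"}}

```text
time: 8.35
ee_pos: [0.6639, -0.096, 0.2435]
tool_rot: [-0.001, 0.989, 0.149, 0.001]
wrist_force: [0.4, 4.4, 5.4]
finger_gap: 0.006
gripper_force: 2.6
```

```bash
python3 - <<'E'
from h import *
where()
old=cv2.imread("pics/side0.png");new=bot.read_camera("side")[:,:,::-1]
a,b=[cv2.cvtColor(np.ascontiguousarray(i[165:205,240:325]),cv2.COLOR_BGR2GRAY).astype(np.float32) for i in(old,new)]
print(cv2.phaseCorrelate(a,b,cv2.createHanningWindow((85,40),cv2.CV_32F)))
E
```

```text
t 8.35 mirror xy [ 88.4 -39. ] tip z 44.5 heading 0.299 toolz [ 0.0026  0.0021 -1.    ] F [0.44 4.36 5.39] gap 0.006
((-0.03145109441652494, 0.048230458543983445), 1.0007132514317831)
```

Request:
{"method": "play_rows", "body": {"moves": "-5.6 8.5 0 0 255;-12.3 16.2 0 0 255;-20 22.9 0 0 255;-28.5 28.5 0 0 255;-37.7 33.1 0 0 255;-47.3 36.3 0 0 255;-57.3 38.3 0 0 255;-67.5 39 0 0 255;-77 39 0 0 255;-86 39 0 0 255"}}

```text
time: 9.4
ee_pos: [0.5929, -0.16, 0.2435]
tool_rot: [0.001, 0.989, 0.149, 0.002]
wrist_force: [4.2, 1.8, 4.9]
finger_gap: 0.008
gripper_force: 2.6
```

```bash
python3 -c "
from h import *
where()"
```

```text
t 9.40 mirror xy [  1.7 -79.6] tip z 44.5 heading 0.298 toolz [ 0.0042 -0.0015 -1.    ] F [4.18 1.82 4.91] gap 0.008
```

Request:
{"method": "play_rows", "body": {"moves": "-10 -0.5 0.1 0 255;-20 -1 0.2 0 255;-30 -1 0.2 0 255;-40 -1 0.2 0 255;-50 -1 0.2 0 255;-60 -1 0.2 0 255;-70 -1 0.2 0 255;-80 -1 0.2 0 255;-90 -1 0.2 0 255;-99 -1 0.2 0 255"}}

```text
time: 10.4
ee_pos: [0.498, -0.1881, 0.2433]
tool_rot: [0.001, 0.989, 0.149, 0.002]
wrist_force: [5.0, 1.9, 5.8]
finger_gap: 0.006
gripper_force: 2.8
```

```bash
python3 -c "
from h import *
where()"
```

```text
t 10.40 mirror xy [-97.3 -78.2] tip z 44.3 heading 0.298 toolz [ 0.0043 -0.0018 -1.    ] F [5.01 1.86 5.81] gap 0.006
```

Force was 5–8 N at the end of every call, and the tips are on the bottom right corner. I'll hold briefly, then lift straight up.

Request:
{"method": "play_rows", "body": {"moves": "0 0 0 0 255;0 0 0 0 255;0 0 -2 0 255;0 0 -6 0 255;0 0 -14 0 255;0 0 -28 0 255;0 0 -48 0 255;0 0 -72 0 255;0 0 -96 0 255;0 0 -120 0 255"}}

```text
time: 11.4
ee_pos: [0.497, -0.1873, 0.3633]
tool_rot: [-0.0, 0.989, 0.149, -0.001]
wrist_force: [0.4, 0.3, -0.4]
finger_gap: 0.003
gripper_force: 0.0
```

Request:
{"method": "play_rows", "body": {"moves": "0 -15 -15 0 255;0 -30 -30 0 255;5 -50 -50 0 255;10 -70 -70 0 255;15 -80 -90 0 255;20 -80 -100 0 255;20 -80 -100 0 255;20 -80 -100 0 255;20 -80 -100 0 255;20 -80 -100 0 255"}}

```text
time: 12.4
ee_pos: [0.493, -0.1056, 0.4612]
tool_rot: [-0.0, 0.989, 0.148, -0.001]
wrist_force: [0.4, 0.8, -0.2]
finger_gap: 0.007
gripper_force: 0.0
```

```bash
python3 - <<'E'
from h import *
where();c=bot.calibration("wrist");im=bot.read_camera("wrist");cv2.imwrite("pics/w2.png",im[:,:,::-1])
print(mirror(im,c)[:3])
E
```

```text
t 12.40 mirror xy [-78.6   2.9] tip z 262.2 heading 0.298 toolz [-2.4e-03  5.0e-04 -1.0e+00] F [ 0.36  0.77 -0.23] gap 0.007
(array([568.28619385, -84.96577454]), np.float32(0.3011589), (209.16766357421875, 169.9534912109375))
```

View pics/w2.png

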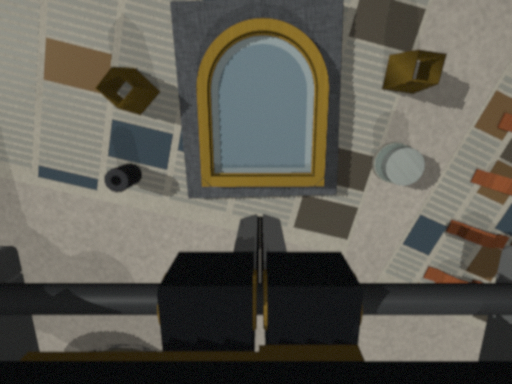

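The mirror (crown at (263,20), corners at (202,186) and (325,187)) is within 0.2 mm of where it started. The sleeves, tube and tin still stand in place.

```bash
python3 -c "
from bench import bot
print(bot.sign_off())"
```

```text
the job is handed in; nothing more can be done
None
```

I ran the closed fingertips round the rim from the bottom left corner over the arch to the bottom right, reading 5–8 N at each check; the mirror ended within about 0.2 mm of its start, the bystanders looked undisturbed, and the job is handed in, with no verdict shown.

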